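# Lock the second fork of an airbrush rest into a slotted rail

### The job

The airbrush rest on the slotted aluminium rail lacks its second fork: take the fork that matches the one already on the rail out of the plywood rack and lower its hammer-head foot, lying along the slot, midway between the two pairs of black tape marks until its round flange sits on the rail. Then give it a quarter turn, so that the foot catches under the rail's lips and the fork stands upright and square across the rail like its neighbour, and let go. Leave the other two fittings in the rack alone.

Things in the scene. Friction and masses are not known exactly. Their poses are not given: they have to be found in the camera images.
- fork: Loose steel fork, upright. Origin: centre of foot's underside. Foot 40 (y) x 14 (x) mm, z 0-8; shank 10 dia to 18; flange 44 dia, 18-24; blade 12 thick (x), 38 wide (y), 24-59, below two prongs (18 gap) to 79. Grip blade's flat faces from above. 0.14-0.28 kg. Its flange rests on a plywood rack 90x250 mm, 40 high, one row of 3 openings 22x46, 75 apart along y; lift over 25 mm to clear.
- spot (a point): Goal point on a fixed slotted rail: slot centre, top of lips, 40 mm above table, midway between tape marks 30 mm either side. y along slot, x across, z up. Rail 56 wide, 260 long; slot 26, lips 4 thick, 50 wide and 37 deep inside. Matching fork fixed at y +130, blade across. Foot passes only along slot; seated, flange on lips, fork's origin 18 below, 6 play under lips. Turn either way.
- plate: Fitting to leave in the rack: same foot and flange as the fork, but a plain flat-topped blade 12 x 38 mm without prongs, 66 mm tall in all. Origin at the centre of its foot's underside; y along the foot.
- knob_bolt: Fitting to leave in the rack: same foot and flange as the fork, but a round knob 38 mm in diameter on top, 62 mm tall in all. Origin at the centre of its foot's underside; y along the foot.
There are look-alikes about, which are no part of the job. What is shaped like the fork but blue or yellow is not meant.

How it is judged:
By the outcome, as a careful person would: the job done as asked, in the order asked, and still so for the second after the job is handed in, with the robot touching nothing.
It also fails if it takes over 45 s, if anything falls off the work surface, if the arm or the gripper's body presses on something with over 40 N, if the wrist force passes 120 N, or if a joint passes its speed limit or range.

### The arm

A 6-joint arm with a two-finger parallel gripper is mounted at the origin on the work surface. World frame = base frame: x ahead of the robot, y to its left, z up, the work surface at z = 0. Lengths are in m, angles in degrees, forces in N, time in s.
With the tool pointing down it reaches from about 0.3 to 0.75 m from the base axis. Payload 8.5 kg.
Tool frame: the origin (TCP) lies between the finger pads; the fingertips stand 17 mm ahead of it and the grasp point (between the pads) lies 2 mm behind it; z points along the fingers, y is the direction in which the jaws open and shut (so a half turn about z gives the same grasp; the last joint's range is limited). The gripper opens to 85 mm and grips with 20 to 120 N. Pads are 22 mm wide; open, the fingers measure 114 mm over their backs; the gripper's body (76 mm by 85 mm) begins 54 mm behind the grasp point. The pads swing forward as they close: fully open they stand 13 mm farther back than shut.
Start: joints at [-77.997, 21.807, 74.336, -0, 83.858, -12.336], TCP at [0.227, -0.501, 0.248] pointing down, gripper open.
Joint ranges: [-178.18, 178.18], [-50.72, 133.34], [12.68, 142.11], [-81.47, 261.47], [9.98, 163.14], [-165.26, 165.26]. Speed limits (degrees/s): [136.94, 136.94, 180, 180, 180, 180].

### API

Orientations are given as a 3x3 rotation matrix whose columns are the frame's x, y, z axes.
In Python, from rig import readout, eyes, env gives the robot as it stands.
- The arm moves only by the tool arm_command, never from a script. Its argument "rows" is text: rows parted by semicolons, each of 7 numbers parted by spaces: the closure, from 0 (fully open) to 1 (shut), then the shift along the tool's x, y, z in mm, then the turn, a rotation vector about the tool's x, y, z in degrees. In form: grip dx dy dz rx ry rz; .... A call has 1 to 5 rows; each row shifts and turns the commanded pose from where the row before left it, along the tool's axes as they then stand; what a row does not reach is not made up. A row lasts 1/12 s, in which the tool goes at most 41.7 mm and 7.16 degrees, less where a joint would pass 70% of its speed; a pose out of reach is approached as far as the arm can. A call with a gripper value outside its range is refused whole. The fingers move at their own pace and stop on an object; "squeeze" is the grip in N (left out, the last holds). Time passes only in rows, so rows that do not move let the fingers close. It gives the time, the measured TCP pose, the force and the opening at its end, in the units of the state.
- readout.observe(): the state, without advancing time (a new reading comes with each control period).
- eyes.get_image(name): name is "side" or "top" or "wrist"; returns the picture (480x640x3 uint8, red, green, blue); there is no depth.
- eyes.camera_model(name): a dict with "mtx" (3x3 intrinsics, pixels), "view" (4x4, takes a point from world to camera coordinates). Camera axes: x right, y up, looking along -z (the intrinsics and any distortion apply to the point x, -y, -z); pixel columns grow to the right and rows downward; lengths in m; the calibration is good to about 2 mm. The wrist camera is an equidistant fisheye: a pixel r from the principal point sees the ray r / f radians off the axis. A picture is of the moment at which its call begins: read the wrist's pose just before it. camera_model takes no time and is no camera call; for the wrist camera it gives the pose at the moment of the call.
- env.close_job(): hands the job in, once; it reports no verdict.
The state is a dict: "time_s": time; "q": joint angles; "qvel": joint speeds; "joint_efforts": joint torques, N m; "position": TCP position; "tool_rot": TCP orientation; "ft_force": force on the tool from outside, world axes, zero at the start; "wrist_torque": the same for the moment, N m; "grip_width": finger opening in m.
Only numpy, scipy, OpenCV 4.12 (cv2) and the standard library are available. Lean on these libraries where they do the work, as an engineer would, in place of code of your own. Each camera call takes 0.05 s, during which the arm holds its last target. There are 200 camera calls.

## Working session

There is one attempt and no reset: what is moved stays moved. The work goes in short steps, Python scripts to look and compute and a tool call to move; the robot and the scene stay as the last step left them, time stands still between calls to the robot, and variables do not carry over. Pictures are saved under pics/ and viewed, about 8 in all and at most 12, crops included, and the job is handed in when it is done.

Besides the shell and the picture viewer there is one more tool, called after "Emit:" by a JSON object that holds its "method" and its "body". arm_command: Moves the arm, as the interface text tells. Its arguments: {"type":"object","properties":{"rows":{"type":"string"},"squeeze":{"type":"number"}},"required":["rows"]}

```bash
mkdir -p pics; ls; python3 - <<'E'
from rig import readout, eyes, env
import cv2,numpy as np
for n in ["top","side"]:
    im=eyes.get_image(n); cv2.imwrite(f"pics/{n}0.png",im[:,:,::-1])
    m=eyes.camera_model(n); print(n,m)
print(readout.observe())
E
```

```text
pics
top {'mtx': array([[622.48720756,   0.        , 326.24803002],
       [  0.        , 622.48720756, 233.75238051],
       [  0.        ,   0.        ,   1.        ]]), 'view': array([[ 0.02839655, -0.99944146,  0.01761825, -0.02824525],
       [ 0.99500358,  0.02994938,  0.09524137, -0.57288755],
       [-0.09571583,  0.01482569,  0.99529829, -1.19368154],
       [ 0.        ,  0.        ,  0.        ,  1.        ]])}
side {'mtx': array([[564.27788321,   0.        , 317.78950494],
       [  0.        , 564.27788321, 239.49797717],
       [  0.        ,   0.        ,   1.        ]]), 'view': array([[-0.96243996, -0.27072436, -0.02043622,  0.54261412],
       [ 0.15739511, -0.61771064,  0.77049357, -0.15947052],
       [-0.22121504,  0.73833724,  0.6371201 , -1.09196363],
       [ 0.        ,  0.        ,  0.        ,  1.        ]])}
{'time_s': 0.1, 'q': array([-7.79958869e+01,  2.18370933e+01,  7.43797802e+01,  1.42236373e-03,
        8.38566991e+01, -1.23344931e+01]), 'qvel': array([ 0.01674015, -0.16441194, -0.09738541, -0.04401676,  0.00041791,
        0.02068607]), 'joint_efforts': array([ 5.16517102e-03, -4.49223304e+01, -2.31654149e+01, -8.45669911e-05,
        3.69992529e-03,  1.41546056e-05]), 'position': array([ 0.22663486, -0.50087541,  0.24777755]), 'tool_rot': array([[ 9.11126927e-01,  4.12125786e-01, -2.42923438e-04],
       [ 4.12125750e-01, -9.11126103e-01,  1.26113720e-03],
       [ 2.98413273e-04, -1.24917106e-03, -9.99999175e-01]]), 'ft_force': array([-0.54050246, -0.14807649, -0.28853354]), 'wrist_torque': array([-0.03433982, -0.03435126,  0.02947573]), 'grip_width': 0.08558132895931748}
```

View pics/top0.png

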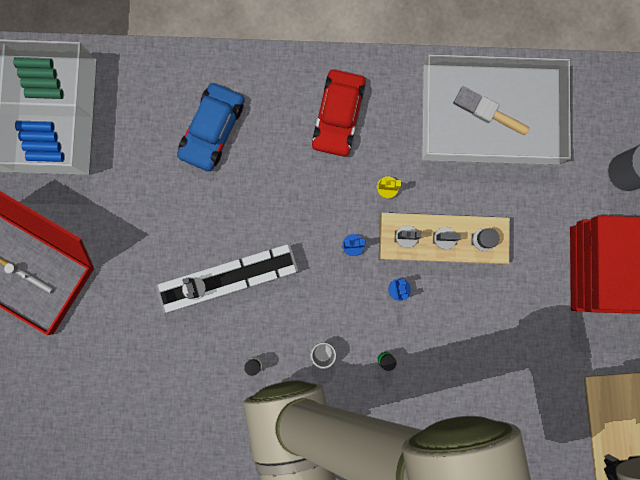

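View pics/side0.png

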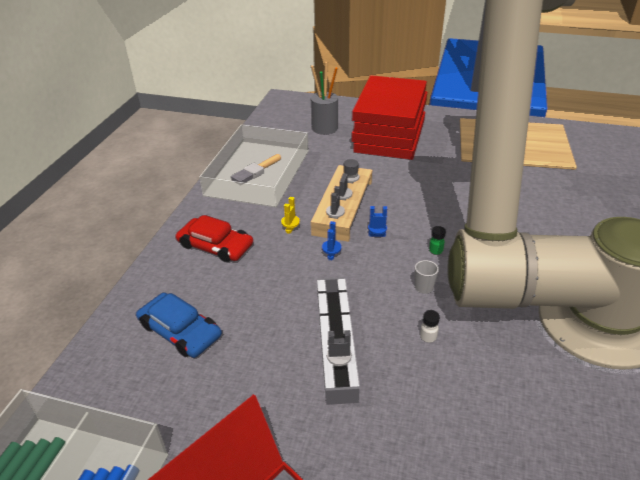

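The top view shows the rail from (160,300) to (297,258), with its fixed fork at (193,287). The rack is at (380-510, 213-263). Its fittings are A (407,237), B (446,238) and the round knob C (487,238). The blue and yellow look-alikes are outside the rack. I'll make one enlarged crop to tell A from B and to see the tape.

```bash
python3 - <<'E'
import cv2,numpy as np
t=cv2.imread("pics/top0.png"); s=cv2.imread("pics/side0.png")
a=cv2.resize(t[235:320,150:310],(800,425),interpolation=cv2.INTER_CUBIC)[:, :]
a=cv2.resize(t[240:315,150:305],(480,232),interpolation=cv2.INTER_CUBIC)
b=cv2.resize(t[205:270,375:515],(480,223),interpolation=cv2.INTER_CUBIC)
c=cv2.resize(s[150:250,305:385],(300,375),interpolation=cv2.INTER_CUBIC)
o=np.zeros((460,790,3),np.uint8); o[:232,:480]=a; o[235:458,:480]=b; o[:375,485:785]=c
cv2.imwrite("pics/crop1.png",o)
E
```

```text
(no output)
```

View pics/crop1.png

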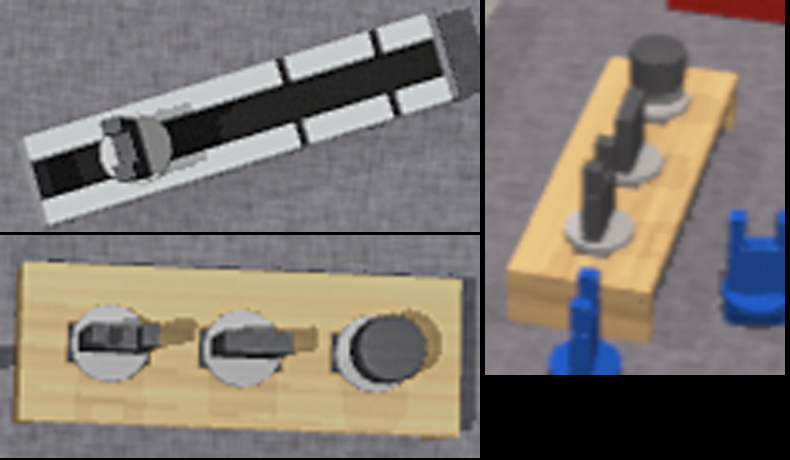

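A shows two prongs with a gap between them in both views. B is a single flat blade and C is the round knob, so A is the fork. The wrist view will confirm it. Next I'll compute positions.

```bash
cat > h.py <<'E'
import numpy as np,cv2
from rig import readout, eyes
def ray(n,uv,m=None):
    m=m or eyes.camera_model(n); K=m["mtx"]; V=m["view"]
    p=np.atleast_2d(uv).astype(float)
    d=np.c_[(p[:,0]-K[0,2])/K[0,0],(p[:,1]-K[1,2])/K[1,1]]
    if n=="wrist":
        r=np.linalg.norm(d,axis=1)+1e-12; d=np.c_[d*(np.sin(r)/r)[:,None],np.cos(r)]
    else: d=np.c_[d,np.ones(len(d))]
    d=d*[1,-1,-1]; R=V[:3,:3]
    return -R.T@V[:3,3], d@R
def onplane(n,uv,z,m=None):
    o,d=ray(n,uv,m); return o+d*((z-o[2])/d[:,2])[:,None]
def proj(n,P,m=None):
    m=m or eyes.camera_model(n); c=np.atleast_2d(P)@m["view"][:3,:3].T+m["view"][:3,3]; c=c*[1,-1,-1]
    if n=="wrist":
        rho=np.linalg.norm(c[:,:2],axis=1)+1e-12; th=np.arctan2(rho,c[:,2]); x=c[:,:2]/rho[:,None]*th[:,None]
    else: x=c[:,:2]/c[:,2:]
    return x@m["mtx"][:2,:2].T+m["mtx"][:2,2]
E
python3 - <<'E'
from h import *
np.set_printoptions(precision=4,suppress=True)
cr=np.array([[25,138],[428,14],[452,97],[48,224],[283,70],[303,133],[376,42],[393,103],[138,148]])/3.095+[150,240]
P=onplane("top",cr,.04); print(P)
d=P[1]+P[2]-P[0]-P[3]; print("rail len/wid",np.linalg.norm(d)/2,np.linalg.norm(P[0]-P[3]),"axis deg",np.degrees(np.arctan2(d[1],d[0])),"spot",P[4:8].mean(0),"marks mid",P[4:6].mean(0),P[6:8].mean(0), "axis mid", P[:4].mean(0))
ra=np.array([[110,343],[240,348],[375,352]]);ra=np.c_[375+ra[:,0]/3.43,205+(ra[:,1]-235)/3.43]
F=onplane("top",ra,.046);print(F)
rc=np.array([[20,262],[463,280],[462,437],[14,420]]);rc=np.c_[375+rc[:,0]/3.43,205+(rc[:,1]-235)/3.43]
R=onplane("top",rc,.04);print(R,R.mean(0)); e=R[1]+R[2]-R[0]-R[3];print("rack",np.linalg.norm(e)/2,np.degrees(np.arctan2(e[1],e[0])))
print(readout.observe()["position"],eyes.camera_model("wrist"))
E
```

```text
[[0.4647 0.3083 0.04  ]
 [0.5491 0.0616 0.04  ]
 [0.4977 0.0449 0.04  ]
 [0.4122 0.2914 0.04  ]
 [0.5115 0.1506 0.04  ]
 [0.4727 0.1366 0.04  ]
 [0.5306 0.0934 0.04  ]
 [0.4929 0.0815 0.04  ]
 [0.4605 0.2383 0.04  ]]
rail len/wid 0.2608246439605938 0.05512025056821932 axis deg -70.99043726184057 spot [0.5019 0.1155 0.04  ] marks mid [0.4921 0.1436 0.04  ] [0.5118 0.0875 0.04  ] axis mid [0.4809 0.1765 0.04  ]
[[ 0.5711 -0.1678  0.046 ]
 [ 0.5705 -0.2414  0.046 ]
 [ 0.5705 -0.318   0.046 ]]
[[ 0.6164 -0.1166  0.04  ]
 [ 0.6138 -0.3699  0.04  ]
 [ 0.5242 -0.3693  0.04  ]
 [ 0.5264 -0.115   0.04  ]] [ 0.5702 -0.2427  0.04  ]
rack 0.25378478661071907 -90.53606395655315
[ 0.2266 -0.5009  0.2478] {'mtx': array([[371.6483,   0.    , 316.6293],
       [  0.    , 371.6483, 240.9171],
       [  0.    ,   0.    ,   1.    ]]), 'view': array([[ 0.411 , -0.9116, -0.0014, -0.5477],
       [ 0.8785,  0.3965, -0.2666,  0.0332],
       [ 0.2436,  0.1083,  0.9638, -0.3792],
       [ 0.    ,  0.    ,  0.    ,  1.    ]])}
```

Emit:
{"method": "arm_command", "body": {"rows": "0 0 0 0 0 0 -6.5; 0 0 0 0 0 0 -6.5; 0 0 0 0 0 0 -6.5; 0 0 0 0 0 0 -6.5; 0 0 0 0 0 0 -6.5"}}

```text
time_s: 0.52
position: [0.2266, -0.5009, 0.2479]
tool_rot: [[0.542, 0.84, -0.0], [0.84, -0.542, 0.001], [0.001, -0.001, -1.0]]
ft_force: [0.1, -0.3, 0.6]
grip_width: 0.0852
```

Emit:
{"method": "arm_command", "body": {"rows": "0 0 0 0 0 0 -6.5; 0 0 0 0 0 0 -6.5; 0 0 0 0 0 0 -6.5; 0 0 0 0 0 0 -6.5; 0 0 0 0 0 0 -6.5"}}

```text
time_s: 0.93
position: [0.2266, -0.5009, 0.2479]
tool_rot: [[0.006, 1.0, -0.0], [1.0, -0.006, 0.001], [0.001, -0.0, -1.0]]
ft_force: [-0.2, 0.2, 0.6]
grip_width: 0.0855
```

Emit:
{"method": "arm_command", "body": {"rows": "0 27 28 0 0 0 0; 0 27 28 0 0 0 0; 0 27 28 0 0 0 0; 0 27 28 0 0 0 0; 0 27 28 0 0 0 0"}}

```text
time_s: 1.35
position: [0.3691, -0.3662, 0.2481]
tool_rot: [[0.012, 1.0, -0.0], [1.0, -0.012, 0.001], [0.001, -0.0, -1.0]]
ft_force: [0.3, -0.4, 1.0]
grip_width: 0.0855
```

Emit:
{"method": "arm_command", "body": {"rows": "0 27 28 0 0 0 0; 0 27 28 0 0 0 0; 0 27 28 0 0 0 0; 0 27 28 0 0 0 0; 0 27 28 0 0 0 0"}}

```text
time_s: 1.77
position: [0.5108, -0.2326, 0.2481]
tool_rot: [[0.012, 1.0, -0.001], [1.0, -0.012, 0.0], [0.0, -0.001, -1.0]]
ft_force: [0.8, -0.2, 0.1]
grip_width: 0.0851
```

Emit:
{"method": "arm_command", "body": {"rows": "0 22 20 10 0 0 0; 0 22 20 10 0 0 0; 0 21 20 10 0 0 0; 0 0 0 0 0 0 0; 0 0 0 0 0 0 0"}}

```text
time_s: 2.18
position: [0.5708, -0.1689, 0.2172]
tool_rot: [[0.009, 1.0, -0.002], [1.0, -0.009, 0.001], [0.001, -0.002, -1.0]]
ft_force: [0.7, -0.7, -0.8]
grip_width: 0.0853
```

```bash
python3 - <<'E'
from h import *
np.set_printoptions(precision=4,suppress=True)
m=eyes.camera_model("wrist"); im=eyes.get_image("wrist"); np.savez("w1.npz",**m)
cv2.imwrite("pics/w1.png",im[:,:,::-1]); print(readout.observe()["position"],proj("wrist",[[.571,-.168,.046],[.571,-.168,.085]],m))
E
```

```text
[ 0.5704 -0.1699  0.2179] [[317.3012 225.0012]
 [317.2904 237.1866]]
```

View pics/w1.png

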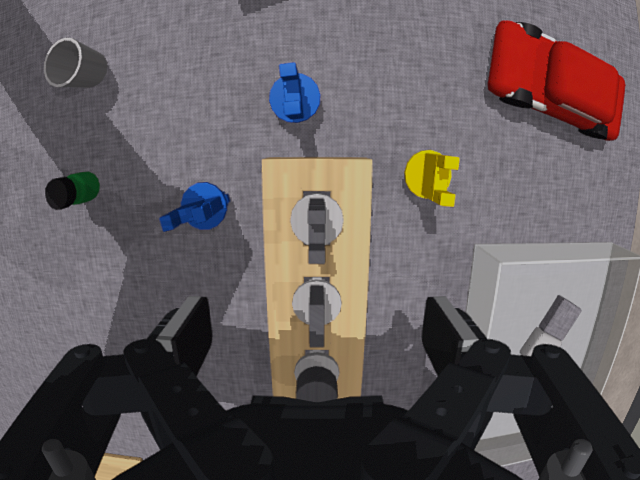

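The wrist view shows the fork's flange at (317,221), with two prongs along the image column. The plain plate is at (317,302) and the knob is below it. I'll measure the flange centre and blade edges by mask.

```bash
python3 - <<'E'
from h import *
np.set_printoptions(precision=4,suppress=True)
m=dict(np.load("w1.npz")); im=cv2.imread("pics/w1.png").astype(int)
hsv=cv2.cvtColor(im.astype(np.uint8),cv2.COLOR_BGR2HSV)
sub=hsv[185:270,285:350]; 
mask=(sub[...,1]<40).astype(np.uint8)
mask=(mask&(sub[...,2]>130)).astype(np.uint8)
c=np.argwhere(mask)[:,::-1]+[285,185]
hull=cv2.convexHull(c.astype(np.int32)); (x,y),r=cv2.minEnclosingCircle(hull); print("flange circ",x,y,r)
P=onplane("wrist",[[x,y],[x+r,y],[x-r,y]],.046,m);print(P)
for v in range(194,264,6): print(v,' '.join('%3d'%q for q in sub[v-185,12:52,2]))
E
```

```text
flange circ 316.5 219.5 26.2774658203125
[[ 0.5704 -0.1634  0.046 ]
 [ 0.5919 -0.1636  0.046 ]
 [ 0.5489 -0.1631  0.046 ]]
194 200 198 196 198 191 151  97  76  74  74  80  87  91  97 104 121 142 162 169 183 185 173 152 137 121 101  94  89  77  75  77  75  74 121 164 190 199 200 200 199
200 182 163 147 152 170 173 170 169 168 167 168 166 126  55  43  46  46  48  46  48  48  46  47  48  47  43  62 128 189 186 179 177 178 181 182 172 152 150 171 190
206 170 171 170 169 168 168 167 169 169 169 170 124  61  50  52  54  54  55  52  53  55  53  52  54  54  52  50  59 118 188 183 178 177 179 180 178 178 180 182 182
212 170 171 170 169 168 168 167 169 171 170 135 101  95  98  99  98  99  97  97  97  98  98  99  97  97  95  97  93  87 128 122 123 169 182 181 179 179 180 181 182
218 169 170 170 168 168 168 167 167 169 169 132  98  91  92  93  95  95  96  97  96  95  95  94  93  94  96  96  90  87 127 121 124 168 183 182 179 179 180 181 182
224 168 169 169 168 166 167 167 167 168 170 169 123  78  70  65  63  64  64  66  65  67  67  67  65  66  65  65  76 110 126 122 121 123 124 125 155 181 180 1
[... 290 characters left out ...]
 126 121 120 123 125 125 125 123 123 141 178
242 195 193 191 191 181 147 121 143 161 174 177 135  91  87  89  89  90  91  94  92  91  92  93  93  93  90  84  88 129 128 122 114 107 114 127 136 142 158 181 183
248 195 192 189 189 191 195 199 201 202 206 208 151  58  50  50  51  49  48  50  50  49  48  49  50  50  49  51  57  97 133 130 128 129 127 133 174 204 203 202 202
254 193 190 188 188 191 194 198 200 202 204 182 126  91  96  97  95  95  95  95  95  94  94  95  96  95  94  92  86  97 132 129 127 132 164 182 186 193 203 202 201
260 192 190 188 187 190 194 198 199 201 203 180 128  89  92  91  92  94  93  94  95  95  96  94  93  93  93  94  88  96 130 128 131 136 139 142 144 174 205 204 202
```

```bash
python3 - <<'E'
from h import *
np.set_printoptions(precision=4,suppress=True)
m=dict(np.load("w1.npz")); im=cv2.imread("pics/w1.png",0)
print(im[185:270,312:322].mean(1).astype(int))
print(onplane("wrist",[[316.8,214],[316.5,258],[308.5,214],[325.5,214],[307.8,258],[325,258]],.101,m))
E
```

```text
[179 179 179 180 179 156  78  62  88 152 179 182 158 101  47  44  47  47
  47  43  57  50  47  46  43  67  91  93  92  91  91  91  91  90  90  90
  90  91  86  62  58  59  59  59  64  64  64  79  93  92  92  92  91  91
  91  92  92  87  70  46  46  47  47  47  47  62  83  91  91  91  90  90
  90  90  90  89  88  86  88 129 158 160 168 168 167]
[[ 0.5709 -0.1478  0.101 ]
 [ 0.5704 -0.1785  0.101 ]
 [ 0.5654 -0.1478  0.101 ]
 [ 0.5767 -0.1479  0.101 ]
 [ 0.5644 -0.1784  0.101 ]
 [ 0.5762 -0.1786  0.101 ]]
```

A is the fork: the prongs are 10 mm wide, 28 mm apart between centres and about 11.6 mm thick. It is centred at about (0.5706, -0.164). I'll descend with the jaws half closed.

Emit:
{"method": "arm_command", "body": {"rows": "0.45 6 0 25 0 0 0.5; 0.45 0 0 30 0 0 0; 0.45 0 0 30 0 0 0; 0.45 0 0 25 0 0 0; 0.45 0 0 15 0 0 0"}}

```text
time_s: 2.65
position: [0.5691, -0.1649, 0.0912]
tool_rot: [[0.022, 1.0, -0.003], [1.0, -0.022, 0.001], [0.001, -0.003, -1.0]]
ft_force: [-0.3, -0.1, -0.1]
grip_width: 0.047
```

Emit:
{"method": "arm_command", "body": {"rows": "0.45 0 0 12 0 0 0; 0.45 0 0 11 0 0 0; 0.45 0 0 0 0 0 0; 0.45 0 0 0 0 0 0"}}

```text
time_s: 2.98
position: [0.5704, -0.1647, 0.0706]
tool_rot: [[0.021, 1.0, -0.0], [1.0, -0.021, -0.0], [-0.0, -0.0, -1.0]]
ft_force: [-0.2, -0.2, 0.1]
grip_width: 0.0468
```

Emit:
{"method": "arm_command", "body": {"rows": "0.8 0 0 1 0 0 0; 1 0 0 0 0 0 0; 1 0 0 0 0 0 0; 1 0 0 0 0 0 0; 1 0 0 0 0 0 0", "squeeze": 70}}

```text
time_s: 3.4
position: [0.5709, -0.1642, 0.0702]
tool_rot: [[0.02, 1.0, 0.001], [1.0, -0.02, -0.001], [-0.001, 0.001, -1.0]]
ft_force: [-0.7, -0.0, 6.4]
grip_width: 0.0112
```

Emit:
{"method": "arm_command", "body": {"rows": "1 0 0 0 0 0 0; 1 0 0 0 0 0 0; 1 0 0 -5 0 0 0; 1 0 0 -10 0 0 0; 1 0 0 -10 0 0 0"}}

```text
time_s: 3.82
position: [0.5703, -0.1639, 0.0948]
tool_rot: [[0.02, 1.0, -0.001], [1.0, -0.02, 0.001], [0.001, -0.001, -1.0]]
ft_force: [1.0, 1.2, -2.2]
grip_width: 0.011
```

Emit:
{"method": "arm_command", "body": {"rows": "1 0 0 -20 0 0 0; 1 0 0 -30 0 0 0; 1 0 0 -30 0 0 0; 1 0 0 -25 0 0 0; 1 20 -5 0 0 0 0"}}

```text
time_s: 4.23
position: [0.5681, -0.1469, 0.2055]
tool_rot: [[0.023, 1.0, 0.01], [1.0, -0.023, -0.006], [-0.006, 0.01, -1.0]]
ft_force: [-0.7, -0.0, -1.8]
grip_width: 0.0109
```

Emit:
{"method": "arm_command", "body": {"rows": "1 32 -8.5 0 0 0 0; 1 32 -8.5 0 0 0 0; 1 32 -8.5 0 0 0 0; 1 32 -8.5 0 0 0 0; 1 32 -8.5 0 0 0 0"}}

```text
time_s: 4.65
position: [0.526, 0.0183, 0.2002]
tool_rot: [[0.021, 1.0, 0.001], [1.0, -0.021, -0.0], [-0.0, 0.001, -1.0]]
ft_force: [-0.4, 0.1, -1.4]
grip_width: 0.011
```

Emit:
{"method": "arm_command", "body": {"rows": "1 32 -8.5 0 0 0 0; 1 32 -8.5 0 0 0 0; 1 20 -6 0 0 0 0; 1 14 -4 0 0 0 0; 1 0 0 0 0 0 -5"}}

```text
time_s: 5.07
position: [0.5006, 0.118, 0.2003]
tool_rot: [[-0.07, 0.998, 0.0], [0.998, 0.07, 0.001], [0.001, 0.0, -1.0]]
ft_force: [-0.6, 0.2, -2.0]
grip_width: 0.0109
```

Emit:
{"method": "arm_command", "body": {"rows": "1 0 0 0 0 0 -5; 1 0 0 0 0 0 -5; 1 0 0 0 0 0 -5; 1 0 0 0 0 0 0; 1 0 0 0 0 0 0"}}

```text
time_s: 5.48
position: [0.5017, 0.1155, 0.1999]
tool_rot: [[-0.321, 0.947, 0.001], [0.947, 0.321, 0.0], [-0.0, 0.001, -1.0]]
ft_force: [0.0, -0.0, -1.6]
grip_width: 0.0107
```

```bash
python3 - <<'E'
from h import *
np.set_printoptions(precision=4,suppress=True)
m=eyes.camera_model("wrist"); im=eyes.get_image("wrist"); np.savez("w2.npz",**m)
cv2.imwrite("pics/w2.png",im[:,:,::-1]); s=readout.observe();print(s["position"],s["tool_rot"],s["grip_width"],proj("wrist",[[.502,.1155,.04]],m))
E
```

```text
[0.5017 0.1154 0.1998] [[-0.3203  0.9473  0.0005]
 [ 0.9473  0.3203 -0.    ]
 [-0.0002  0.0005 -1.    ]] 0.011157044536168866 [[316.1947 228.9554]]
```

View pics/w2.png

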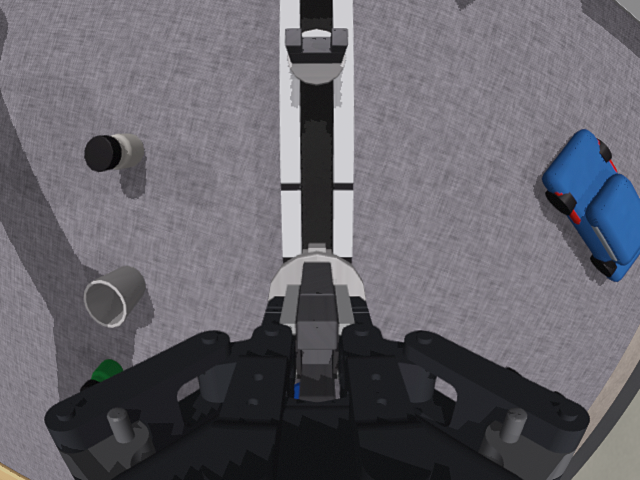

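The wrist view shows the slot running along column 317, the far marks at row 186 and the near ones at about row 259. The held fork's foot tip is at about (317,246), in line with the slot. Next I'll measure these.

```bash
python3 - <<'E'
from h import *
np.set_printoptions(precision=4,suppress=True)
m=dict(np.load("w2.npz")); g=cv2.imread("pics/w2.png",0)
pts=[]
for v in list(range(140,180,8))+list(range(196,240,8)):
    b=(g[v]>170)&(np.arange(640)>270)&(np.arange(640)<365); u=np.where(b)[0]; 
    L=u[u<317];R=u[u>317]; row=[L.min()-.5,L.max()+.5,R.min()-.5,R.max()+.5]; pts.append([[x,v] for x in row])
P=np.array([onplane("wrist",q,.04,m) for q in pts])
s=np.array([.3256,-.9455]);
print("widths",np.linalg.norm(P[:,0]-P[:,3],axis=1).round(4),np.linalg.norm(P[:,1]-P[:,2],axis=1).round(4))
c=P.mean(1)[:,:2]; k=np.polyfit(c[:,1],c[:,0],1); print("axis deg",np.degrees(np.arctan2(-1,-k[0])), "x at y=.1155",np.polyval(k,.1155))
for cols in ((284,298),(337,350)):
    print(cols, "far", g[180:194,cols[0]:cols[1]].mean(1).astype(int),"near",g[252:268,cols[0]:cols[1]].mean(1).astype(int))
for v in (242,244,246,248,250,252,256,260,264): print(v,g[v,295:340])
E
```

```text
widths [0.0564 0.0565 0.0566 0.0568 0.0562 0.056  0.0562 0.0565 0.056  0.0563
 0.0558] [0.0258 0.0259 0.026  0.026  0.0261 0.0264 0.0257 0.0258 0.026  0.0261
 0.0262]
axis deg -71.1179713612477 x at y=.1155 0.5025613800759987
(284, 298) far [208 211 182 112  38  31  34  33  31  42 117 213 211 207] near [207 207 206 201 188 105  69  87 108 122 140 151 159 166 170 172]
(337, 350) far [209 212 173  80  31  33  35  34  31  64 150 211 209 207] near [207 207 208 207 190  84  56  83 104 122 140 153 164 174 181 183]
242 [207 207 208 208 210 195 135  48  36  40  38  36  37  38  46  51  49  48
  49  49  49  50  49  48  49  49  48  49  50  48  46  37  38  38  39  37
  22  51 161 214 210 207 207 207 207]
244 [207 207 207 208 211 195 134  45  30  39  41  39  41  76 106 116 115 114
 115 115 114 115 115 115 115 115 115 114 115 112  77  40  35  36  37  29
  14  52 161 214 210 208 207 207 207]
246 [207 207 207 208 210 195 134  41  35  39  39  35  38  82 105 110 109 108
 108 109 109 108 108 108 108 108 108 108 109 107  77  35  35  37  38  29
  17  51 160 214 210 207 207 207 207]
248 [207 207 207 208 2
[... 405 characters left out ...]
0 110 132 140 133 128 125
 116 109 107 107 107 106 106 112 115 125 138 140 137 109 106 108 110 111
  85  68 160 215 211 209 208 207 207]
256 [164 125 107 108 110 115 121 125 131 139 148 152 164 174 178 182 188 190
 187 185 182 180 188 191 193 195 198 197 193 190 169 165 151 143 140 133
 127 121 116 109 105 103 110 136 175]
260 [178 177 172 171 170 168 168 170 174 175 177 179 180 179 178 177 176 175
 175 175 176 176 179 179 180 185 188 188 188 188 186 186 184 185 184 185
 186 185 187 187 186 186 187 187 176]
264 [172 171 170 169 169 169 171 162  81  45  49  50  51  52  52  52  51  51
  52  51  51  50  50  49  50  49  48  49  48  49  49  48  48  47  40  73
 161 190 187 187 185 183 181 181 180]
```

```bash
python3 - <<'E'
from h import *
np.set_printoptions(precision=4,suppress=True)
m=dict(np.load("w2.npz"))
M=onplane("wrist",[[317,186.2]],.04,m)[0]; a=np.radians(-71.05); s=np.array([np.cos(a),np.sin(a)])
x0=0.50256;c0=np.array([x0,.1155]); t=(M[:2]-c0)@s; print("mark",M,"spot",c0+s*(t+.03))
R=np.array([[-.3203,.9473],[.9473,.3203]]); tcp=np.array([.5017,.1154])
f=onplane("wrist",[[308.2,246],[325.2,246]],.155,m); print("foot end w",np.linalg.norm(f[0]-f[1]),"mid in tool xy",(f.mean(0)[:2]-tcp)@R)
print("origin TCP-> image at foot tip", proj("wrist",[[*(tcp+R[:,0]*.02),.152],[*(tcp+R[:,0]*.02),.160]],m))
# slot center at rows, vs
print("tool x angle",np.degrees(np.arctan2(.9473,-.3203)))
E
```

```text
mark [0.4917 0.1479 0.04  ] spot [0.5012 0.1195]
foot end w 0.008135614992647365 mid in tool xy [0.0195 0.0006]
origin TCP-> image at foot tip [[315.3854 243.3123]
 [315.3417 248.0098]]
tool x angle 108.68136517768394
```

```bash
python3 - <<'E'
from h import *
m=dict(np.load("w2.npz"));V=m["view"];print("cam",-V[:3,:3].T@V[:3,3])
im=cv2.imread("pics/w2.png")[170:400,250:385]; cv2.imwrite("pics/w2c.png",cv2.resize(im,None,fx=2.6*1.0,fy=2.6,interpolation=cv2.INTER_CUBIC))
E
```

```text
cam [0.48000255 0.18124713 0.32571305]
```

View pics/w2c.png

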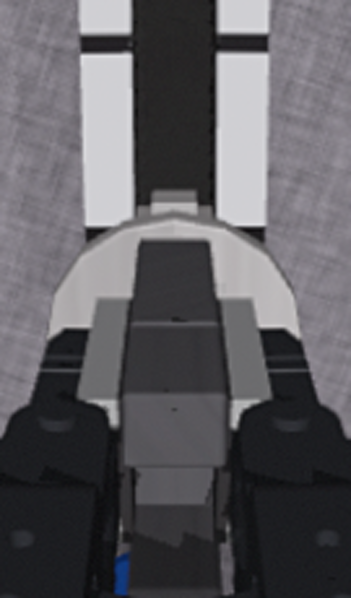

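Emit:
{"method": "arm_command", "body": {"rows": "1 3.5 0 15 0 0 -0.3; 1 0 0 25 0 0 0; 1 0 0 25 0 0 0; 1 0 0 20 0 0 0; 1 0 0 11 0 0 0"}}

```text
time_s: 5.95
position: [0.4997, 0.1187, 0.1014]
tool_rot: [[-0.325, 0.946, -0.003], [0.946, 0.325, 0.0], [0.001, -0.003, -1.0]]
ft_force: [-0.2, -0.3, -2.0]
grip_width: 0.0108
```

Emit:
{"method": "arm_command", "body": {"rows": "1 0 0 0 0 0 0; 1 0 0 0 0 0 0; 1 0 0 0 0 0 0"}}

```text
time_s: 6.2
position: [0.5012, 0.1187, 0.1044]
tool_rot: [[-0.327, 0.945, 0.002], [0.945, 0.327, 0.0], [-0.001, 0.002, -1.0]]
ft_force: [-0.1, -0.1, -1.2]
grip_width: 0.0109
```

```bash
python3 - <<'E'
from h import *
np.set_printoptions(precision=4,suppress=True)
m=eyes.camera_model("wrist"); im=eyes.get_image("wrist"); np.savez("w3.npz",**m)
t=eyes.get_image("top")[:,:,::-1]; s=eyes.get_image("side")[:,:,::-1]
cv2.imwrite("pics/w3.png",im[:,:,::-1]);cv2.imwrite("pics/top3.png",t);cv2.imwrite("pics/side3.png",s)
a=cv2.resize(im[130:400,230:405,::-1],(385,594)); b=cv2.resize(s[240:410,290:385],(332,594),interpolation=cv2.INTER_CUBIC)
cv2.imwrite("pics/c3.png",np.hstack([a,b]))
st=readout.observe();print(st["position"],st["tool_rot"],st["grip_width"],st["ft_force"])
E
```

```text
[0.501  0.1187 0.1043] [[-0.3275  0.9449  0.0019]
 [ 0.9449  0.3275  0.    ]
 [-0.0006  0.0018 -1.    ]] 0.01097962288941454 [ 0.3773 -0.4452 -2.5383]
```

View pics/c3.png

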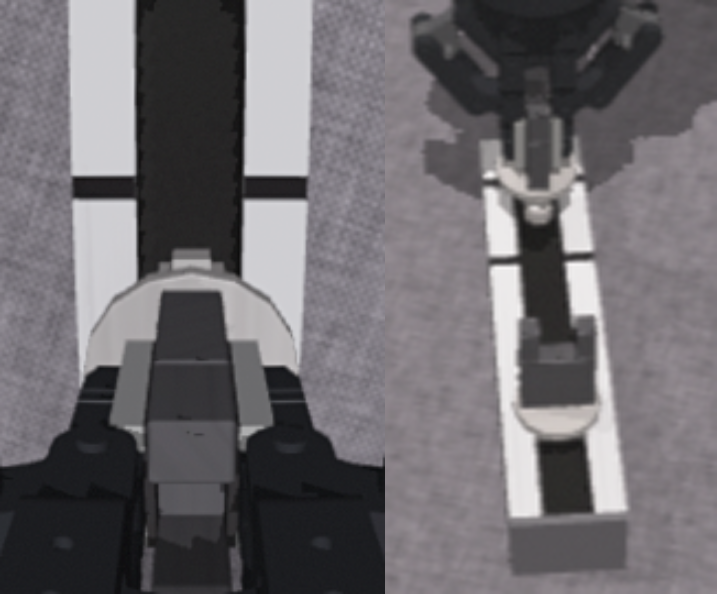

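```bash
python3 - <<'E'
from h import *
np.set_printoptions(precision=4,suppress=True)
m=dict(np.load("w3.npz")); g=cv2.imread("pics/w3.png",0)
print(g[205:225,265:290].mean(1).astype(int)); print(g[238:272,308:326].mean(1).astype(int))
R=np.array([[-.3275,.9449],[.9449,.3275]]);tcp=np.array([.501,.1187])
def rel(u,v,z): return (onplane("wrist",[[u,v]],z,m)[0,:2]-tcp)@R*1000
for v in (214,215,216): print("mark",v,rel(317,v,.04))
for v in (250,252,254,262): print("flange top",v,rel(317,v,.080),"bottom",rel(317,v,.074))
# blade/prong: first edge
for c in ((300,211),):pass
print("slot edges",[ (np.where(g[v,280:352]<100)[0].min()+280,np.where(g[v,280:352]<100)[0].max()+280) for v in (225,235,242)])
E
```

```text
[206 206 207 211 188  66  22  30  32  32  32  32  31  26  34 109 179 210
 207 205]
[ 37  37  37  35  47  82 109 109 104 113 171 176 171 149 120 108 127 161
 183 178 175 175 176 144  89  50  49  51  50  51  51  52  52  52]
mark 214 [31.1096  1.1141]
mark 215 [30.5772  1.1133]
mark 216 [30.0441  1.1125]
flange top 250 [23.6676  0.9944] bottom [21.8439  1.008 ]
flange top 252 [22.7838  0.9931] bottom [20.9248  1.0066]
flange top 254 [21.897   0.9918] bottom [20.0025  1.0053]
flange top 262 [18.319   0.9866] bottom [16.2815  0.9999]
slot edges [(np.int64(292), np.int64(339)), (np.int64(292), np.int64(339)), (np.int64(292), np.int64(339))]
```

The fork's origin is within about 1 mm of the spot along the slot and centred across it. I'll shift it 1 mm and lower it.

Emit:
{"method": "arm_command", "body": {"rows": "1 1 0 8 0 0 0; 1 0 0 9 0 0 0; 1 0 0 8 0 0 0; 1 0 0 5 0 0 0; 1 0 0 2 0 0 0"}}

```text
time_s: 6.77
position: [0.4996, 0.1197, 0.0702]
tool_rot: [[-0.328, 0.945, -0.002], [0.945, 0.328, 0.0], [0.001, -0.002, -1.0]]
ft_force: [-8.3, -0.8, 19.3]
grip_width: 0.011
```

Emit:
{"method": "arm_command", "body": {"rows": "1 0 0 1 0 0 0; 1 0 0 0 0 0 0; 1 0 0 0 0 0 0"}}

```text
time_s: 7.02
position: [0.5004, 0.1197, 0.0703]
tool_rot: [[-0.328, 0.945, 0.0], [0.945, 0.328, 0.0], [-0.0, 0.0, -1.0]]
ft_force: [-0.9, -0.3, -2.2]
grip_width: 0.0109
```

Emit:
{"method": "arm_command", "body": {"rows": "1 0 0 0.7 0 0 0; 1 0 0 0.6 0 0 0; 1 0 0 0 0 0 0; 1 0 0 0 0 0 0"}}

```text
time_s: 7.35
position: [0.5004, 0.1197, 0.0702]
tool_rot: [[-0.328, 0.945, 0.001], [0.945, 0.328, -0.0], [-0.0, 0.001, -1.0]]
ft_force: [-4.9, -0.2, 12.8]
grip_width: 0.0109
```

It's seated: contact force is 13 N and TCP z is 0.0702, as expected. I'll ease the pressure and make the quarter turn.

Emit:
{"method": "arm_command", "body": {"rows": "1 0 0 -0.8 0 0 3; 1 0 0 0 0 0 5; 1 0 0 0 0 0 6; 1 0 0 0 0 0 6; 1 0 0 0 0 0 6"}}

```text
time_s: 7.77
position: [0.501, 0.1194, 0.0702]
tool_rot: [[0.124, 0.992, 0.002], [0.992, -0.124, -0.0], [-0.0, 0.002, -1.0]]
ft_force: [0.8, -0.8, 1.7]
grip_width: 0.0109
```

Emit:
{"method": "arm_command", "body": {"rows": "1 0 0 0 0 0 6; 1 0 0 0 0 0 6; 1 0 0 0 0 0 6; 1 0 0 0 0 0 6; 1 0 0 0 0 0 6"}}

```text
time_s: 8.18
position: [0.501, 0.1194, 0.0702]
tool_rot: [[0.604, 0.797, 0.002], [0.797, -0.604, -0.001], [0.001, 0.002, -1.0]]
ft_force: [0.5, -1.9, 1.9]
grip_width: 0.0111
```

Emit:
{"method": "arm_command", "body": {"rows": "1 0 0 0 0 0 6; 1 0 0 0 0 0 6; 1 0 0 0 0 0 6; 1 0 0 0 0 0 6; 1 0 0 0 0 0 6"}}

```text
time_s: 8.6
position: [0.501, 0.1194, 0.0702]
tool_rot: [[0.922, 0.388, 0.002], [0.388, -0.922, -0.001], [0.001, 0.001, -1.0]]
ft_force: [0.2, -2.3, 2.6]
grip_width: 0.0112
```

Emit:
{"method": "arm_command", "body": {"rows": "1 0 0 0 0 0 4; 1 0 0 0 0 0 0; 1 0 0 0 0 0 0"}}

```text
time_s: 8.85
position: [0.5009, 0.1196, 0.0702]
tool_rot: [[0.944, 0.33, 0.002], [0.33, -0.944, -0.0], [0.002, 0.001, -1.0]]
ft_force: [1.1, -1.4, 3.8]
grip_width: 0.0111
```

```bash
python3 - <<'E'
from h import *
np.set_printoptions(precision=4,suppress=True)
m=eyes.camera_model("wrist"); im=eyes.get_image("wrist")[:,:,::-1]; np.savez("w4.npz",**m)
s=eyes.get_image("side")[:,:,::-1]
cv2.imwrite("pics/w4.png",im);cv2.imwrite("pics/side4.png",s)
a=cv2.resize(im,(500,375)); b=cv2.resize(s[240:410,290:385],(292,522),interpolation=cv2.INTER_CUBIC)
o=np.zeros((522,792,3),np.uint8);o[:375,:500]=a;o[:,500:]=b;cv2.imwrite("pics/c4.png",o)
st=readout.observe();R=st["tool_rot"];print(st["position"],R,st["grip_width"],st["ft_force"],st["wrist_torque"],np.degrees(np.arctan2(R[1,1],R[0,1])))
E
```

```text
[0.5009 0.1196 0.0702] [[ 0.944   0.3298  0.0017]
 [ 0.3298 -0.9441 -0.0001]
 [ 0.0016  0.0007 -1.    ]] 0.010928166213026749 [ 0.4287 -0.7315  5.2885] [-0.2534 -0.1687  0.0555] -70.7434480897296
```

View pics/c4.png

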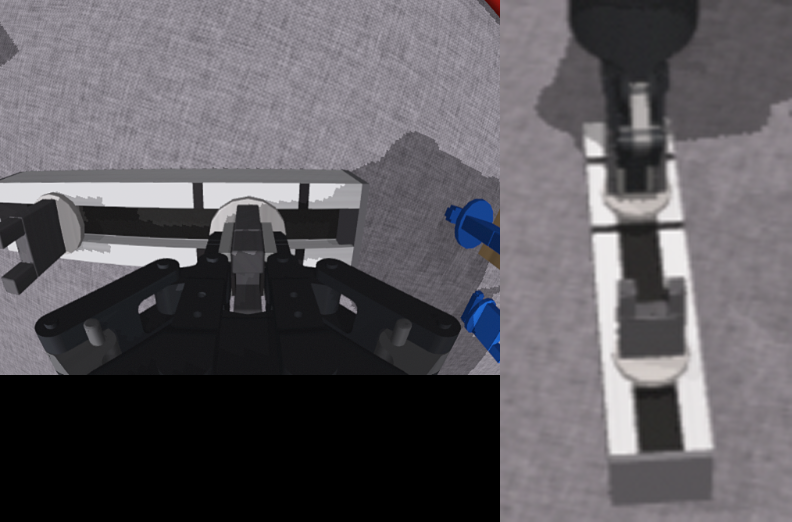

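The fork is turned square and sits between the marks (left 197, right 303, fork 248 px in the crop). I'll release it and retreat straight up.

Emit:
{"method": "arm_command", "body": {"rows": "0.8 0 0 0 0 0 0; 0.5 0 0 0 0 0 0; 0.5 0 0 0 0 0 0; 0.5 0 0 0 0 0 0; 0.5 0 0 0 0 0 0"}}

```text
time_s: 9.37
position: [0.5001, 0.1197, 0.0697]
tool_rot: [[0.945, 0.328, -0.0], [0.328, -0.945, 0.0], [-0.0, -0.0, -1.0]]
ft_force: [-0.5, -0.1, 0.6]
grip_width: 0.0428
```

Emit:
{"method": "arm_command", "body": {"rows": "0.5 0 0 -8 0 0 0; 0.5 0 0 -20 0 0 0; 0.5 0 0 -30 0 0 0; 0.5 0 0 -30 0 0 0; 0.5 0 0 -30 0 0 0"}}

```text
time_s: 9.78
position: [0.4999, 0.1197, 0.1897]
tool_rot: [[0.945, 0.328, -0.0], [0.328, -0.945, 0.0], [-0.0, -0.0, -1.0]]
ft_force: [1.3, -0.1, -1.3]
grip_width: 0.0428
```

Emit:
{"method": "arm_command", "body": {"rows": "0.5 -25 0 -20 0 0 0; 0.5 -30 0 0 0 0 0; 0.5 -30 0 0 0 0 0; 0.5 -20 0 0 0 0 0; 0.5 0 0 0 0 0 0"}}

```text
time_s: 10.2
position: [0.3979, 0.0849, 0.2085]
tool_rot: [[0.945, 0.328, -0.001], [0.328, -0.945, -0.0], [-0.001, -0.0, -1.0]]
ft_force: [0.3, 0.7, 1.2]
grip_width: 0.0427
```

```bash
python3 - <<'E'
from h import *
m=eyes.camera_model("wrist"); im=eyes.get_image("wrist")[:,:,::-1]; np.savez("w5.npz",**m)
s=eyes.get_image("side")[:,:,::-1];t=eyes.get_image("top")[:,:,::-1]
cv2.imwrite("pics/w5.png",im);cv2.imwrite("pics/side5.png",s);cv2.imwrite("pics/top5.png",t)
a=cv2.resize(t[200:320,150:520],(500,162)); w=cv2.resize(im,(500,375)); b=cv2.resize(s[150:410,290:400],(290,522),interpolation=cv2.INTER_CUBIC)
o=np.zeros((540,792,3),np.uint8);o[:375,:500]=w;o[377:539,:500]=a;o[:522,502:792]=b;cv2.imwrite("pics/c5.png",o)
print(readout.observe()["position"])
E
```

```text
[0.40168502 0.08525897 0.20842617]
```

View pics/c5.png

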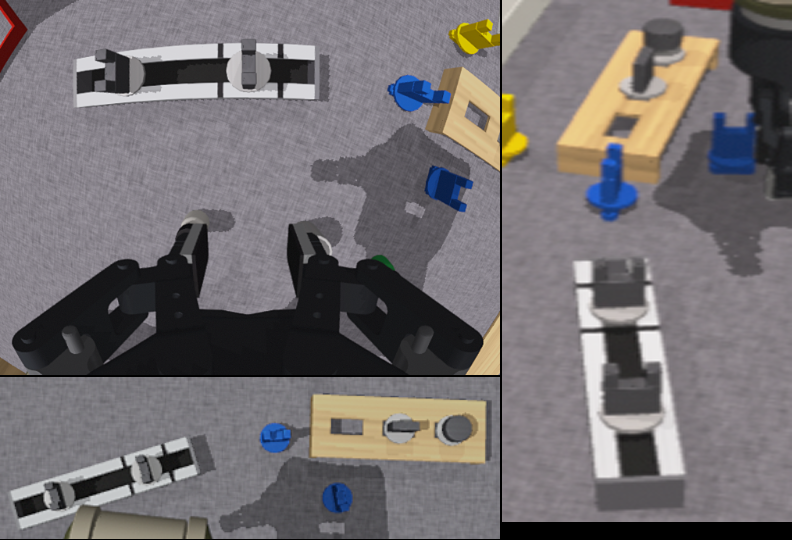

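The fork stands upright and square, with its flange on the rail. The marks are at 220 and 280 in the crop and the flange is centred at about 249. The rack still holds the plate and the knob. One numeric check before handing in.

```bash
python3 - <<'E'
from h import *
np.set_printoptions(precision=4,suppress=True)
m=dict(np.load("w5.npz")); g=cv2.imread("pics/w5.png",0)
def marks(v): 
    u=np.where(g[v,270:375]<100)[0]+270; L=u[u<317]; R=u[u>345]; return [[L.mean(),v],[R.mean(),v]]
v0=[v for v in range(60,72)]; v1=[v for v in range(114,124)]
M=[]
for v in (62,64,66,118,120):
    try:
        q=marks(v); P=onplane("wrist",q,.04,m); M.append(P.mean(0)); print(v,np.round(q,1).tolist(),np.linalg.norm(P[0]-P[1]))
    except Exception as e: print(v,e)
r=g[75:112,280:360]
for v in range(78,112,5): u=np.where(g[v,285:352]>140)[0]+285; print(v,u.min(),u.max())
f=[]
for v in (90,93,96):
    u=np.where(g[v,285:352]>130)[0]+285; f.append([(u.min()+u.max())/2,v])
print(f); F=onplane("wrist",f,.046,m)
s=np.array([np.cos(np.radians(-71.05)),np.sin(np.radians(-71.05))])
print("flange minus mark mid along slot mm",(F.mean(0)-np.mean(M,0))[:2]@s*1000)
E
```

```text
62 [[281.5, 62.0], [358.5, 62.0]] 0.060168794371848695
64 [[299.2, 64.0], [358.5, 64.0]] 0.04629544137180078
66 [[298.5, 66.0], [358.5, 66.0]] 0.04687105618041596
118 [[281.5, 118.0], [358.5, 118.0]] 0.06017210732320866
120 [[281.5, 120.0], [358.5, 120.0]] 0.06018924276573428
78 293 342
83 291 344
88 290 345
93 290 345
98 291 343
103 293 341
108 286 351
[[np.float64(317.5), 90], [np.float64(317.5), 93], [np.float64(317.5), 96]]
flange minus mark mid along slot mm -4.687196100369057
```

```bash
python3 -c "
from rig import env; print(env.close_job())"
```

```text
the job is handed in; nothing more can be done
None
```

I took the pronged fork from the rack and lowered it into the slot with its foot lying along it. Once the flange sat on the rail, I turned it 90°, released it, backed the arm off and handed the job in. The clock read about 10 s, against the 45 s limit.

- **Seating:** at touchdown I measured 13 N of contact force at the expected tool height of 0.070 m.
- **Final look:** after release, the fork stands upright and square across the rail like its neighbour. The gripper's jaw axis was within about 0.3° of the slot direction. The plate and knob bolt are still in the rack, and the gripper is clear of everything.
- **Position along the slot:** the checks disagreed slightly. Before lowering, I measured the fork within about 1 mm of midway. In the last picture, the clean rows put the flange about 1.5–2 mm off, towards the neighbouring fork. I judged that close enough and did not regrip it.
- **Failed check:** the script's own offset figure of −4.7 mm is wrong. Two of its five rows caught other dark pixels instead of the tape, so I did not use it.

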